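# Index the board turntable and lock it with the pawl

### The job

The circuit board on the indexing turntable has to be brought round to its working position and locked there. With a finger, push on the table's long arm (it carries an upright post) until that arm points along the dark line on the base plate, and only then push the post of the pawl lever until the lever is fully home, its tooth in the fork under the long arm. All this is done by pushing with the fingers alone: lift nothing, leave the loose board lying where it is on the table, and leave the things round about alone.

Things in the scene. Friction and masses are not known exactly. Their poses are not given: they have to be found in the camera images.
- index_base: grey base plate of the indexing table, fixed to the bench, 200 mm along its x, 236 mm along its y (from y -96 to +140), 10 mm thick. Origin on the turntable's axis at bench level, z up. Its y axis is the index direction: a dark line, 6 mm wide, on the plate runs along y at x = 0, from y = 75 to 137 mm
- index_point (a point): fixed point over the index direction, 95 mm from the turntable's axis along the base's y, 60 mm above the bench: where table_post must come
- table_centre (a point): on the turntable's axis, at its top surface, 46 mm above the bench. The turntable is a 140 mm aluminium disc, 32 to 46 mm above the bench, with one long arm and two short arms (ends 85 mm from the axis, tops 44 mm high) at 120 degrees to it. It can be turned either way, and friction holds it wherever it is left (about 1.5 N at the post turns it)
- table_post (a point): on the axis of the upright black post at the end of the long arm, 95 mm from the turntable's axis, 60 mm above the bench. The post is 14 mm thick and stands from 44 to 84 mm above the bench; the arm ends 107 mm from the axis.
- turntable (a joint): angle of the turntable, rad, counter-clockwise from above positive; the long arm is over the dark line at 0 and at every full turn (6.283, -6.283). Under the long arm two steel lugs form a fork, 24 mm wide inside, 14.5 to 23.5 mm above the bench, reaching 90 mm from the axis
- pawl (a joint): angle of the steel pawl lever, rad: 0 is home against its stop pin (limit), with its tooth in the fork under the long arm; it grows to at most 0.75 as the lever swings outward, away from the turntable. It stays where it is left (about 0.7 N at its post moves it). The tooth is 9 mm thick and meets the fork's lugs if the table is more than about 5 degrees off, and then either nudges the table round or stops short of home
- pawl_pivot (a point): on the vertical pivot of the pawl lever, 60 mm above the bench; in the base's frame at x = 72, y = 108 mm. The lever lies 14 to 24 mm above the bench, so the turntable's arms pass over it
- pawl_post (a point): on the axis of the upright black post at the free end of the pawl lever, 150 mm from its pivot, 60 mm above the bench. The post is 14 mm thick and stands from 22 to 72 mm above the bench. At home it lies in the base's frame at x = -78, y = 108 mm; to go home it moves along its arc towards the base's -y
- work_board: green circuit board, 62 x 95 x 14 mm with its parts, lying loose on the middle of the turntable; origin at the centre of its underside, on the axis
- spool: loose solder spool, 54 mm across, 43 mm high, standing behind the indexing table
- eye_loupe: loose black eye loupe, 35 mm across, 32 mm high, to the right of the indexing table
- cutters: loose hand cutters, 62 x 125 x 12 mm, lying in front of the indexing table
- driver: loose screwdriver, 170 mm long, 19 mm thick, lying at the left
- amber_roll: loose roll of tape lying flat, 96 mm across, 15 mm high, at the front left

How it is judged:
By the outcome, as a careful person would: the job done as asked, in the order asked, and still so for the second after the job is handed in, with the robot touching nothing.
It also fails if it takes over 61 s, if anything falls off the work surface, if the arm or the gripper's body presses on something with over 40 N, if the wrist force passes 120 N, or if a joint passes its speed limit or range.

### The arm

A 7-joint arm with a two-finger parallel gripper is mounted at the origin on a cart in front of the work surface, level with it; the furniture and walls round the work are solid. World frame = base frame: x ahead of the robot, y to its left, z up, the work surface at z = 0. Lengths are in m, angles in rad, forces in N, time in s.
With the tool pointing down it reaches from about 0.425 to 0.925 m from the base axis. Payload 6.8 kg.
Tool frame: the origin (TCP) lies on the centre line of the jaws, within the pads' length; the fingertips stand 14 mm ahead of it and the grasp point (between the pads) lies 5 mm behind it (r.nose_length is the distance from the TCP to the fingertips, in m); z points along the fingers, y is the direction in which the jaws open and shut (so a half turn about z gives the same grasp; the last joint's range is limited). The gripper opens to 85 mm and grips with 20 to 120 N. Pads are 22 mm wide; open, the fingers measure 114 mm over their backs; the gripper's body (76 mm by 85 mm) begins 54 mm behind the grasp point. The pads swing forward as they close: fully open they stand 13 mm farther back than shut.
Start: joints at [-1.379, 0.477, 0.022, 1.555, -0.011, 1.109, -0.083], TCP at [0.199, 0.645, 0.245] pointing down, gripper open.
Joint ranges: [-2.96, 2.96], [-0.34, 2.1], [-1.41, 1.46], [0.24, 2.44], [-1.37, 4.51], [0.17, 1.92], [-2.96, 2.96]. Speed limits (rad/s): [2.39, 2.39, 3.14, 3.14, 3.14, 3.14, 3.14].

### API

Orientations are given as a rotation vector (axis times angle).
In Python, from bench import r, imaging, look_for, outline_of gives the robot as it stands. The module is installed in compiled form; this text tells all that it offers.
- The arm moves only by the tool carry_out, never from a script. Its arguments are lists of equal length, an entry for each row: "offset": the shift along the tool's x, y, z as a fraction of full scale, a list of three; "turn": the turn, a rotation vector about the tool's x, y, z as a fraction of full scale, a list of three. A call has 1 to 8 rows; each row is the pose to reach, as a shift and turn from the pose commanded when the call began, along the tool's axes at that moment; what a row does not reach only later rows make up. Full scale, the value 1, is 0.5 m for a shift and 1.5 rad for a turn. A row lasts 1/10 s, in which the tool goes at most 50 mm and 8.59 degrees, less where a joint would pass 70% of its speed; a pose out of reach is approached as far as the arm can. A call with a number of a shift or a turn outside -1 to 1 is refused whole. A call with a gripper value outside its range is refused whole. "hand" is the closure, from 0 (fully open) to 1 (shut), set as the call begins (left out, the last holds). The fingers move at their own pace and stop on an object; "force" is the grip in N (left out, the last holds). Time passes only in rows, so rows that repeat a pose let the fingers close. It gives the time, the measured TCP pose, the force and the opening at its end, in the units of the state.
- r.get_obs(): the state, without advancing time (a new reading comes with each control period).
- imaging.grab_frame(name): name is "scene" or "top"; returns a dict with "pixels" (400x640x3 uint8, red, green, blue), "fx", "fy", "cx", "cy" (pixels), "k1" (the pictures are not rectified: a ray, as slopes to the right and down, at radius r is drawn at 1 + k1 r^2 times it, then the intrinsics apply), "R" (3x3) and "t" (3): a world point X has camera coordinates R X + t. Camera axes: x right, y down, z forward; pixel columns grow to the right and rows downward; lengths in m; the calibration is good to about 2 mm. A picture is of the moment at which its call begins. There is no depth.
- r.hand_in(): hands the job in, once; it reports no verdict.
Trained networks look in the newest picture that a camera, given by its name, has taken for a name from the list of things; names that differ only in an ending like _2 or _b are one class to them, and where a whole thing is asked for, a point or a joint stands for the part that bears it (a point fixed in the world has none). Each returns a list of dicts, best first, with "score" (0 to 1); they miss things now and then, are a little off and sometimes report something else, mostly with a low value. They report only what shows in the picture. A call takes as long as a camera call.
- look_for(query, camera): "xyz" ([x, y, z] in m, in the coordinates of the camera as it stood for that picture, good to about 4 mm: the middle of the surface that is visible of it).
- outline_of(query, camera): "region" (400x640 bool, what is visible of it).
The state is a dict: "clock": time; "joints": joint angles; "qvel": joint speeds; "tau": joint torques, N m; "tcp_pos": TCP position; "orientation": TCP orientation; "contact_force": force on the tool from outside, world axes, zero at the start; "moment": the same for the moment, N m; "grip_width": finger opening in m.
Only numpy, scipy, OpenCV 4.12 (cv2) and the standard library are available. Lean on these libraries where they do the work, as an engineer would, in place of code of your own. Each camera call takes 0.05 s, during which the arm holds its last target. There are 200 camera calls.

## Working session

There is one attempt and no reset: what is moved stays moved. The work goes in short steps, Python scripts to look and compute and a tool call to move; the robot and the scene stay as the last step left them, time stands still between calls to the robot, and variables do not carry over. Pictures are saved under pics/ and viewed, about 8 in all and at most 12, crops included, and the job is handed in when it is done.

Besides the shell and the picture viewer there is one more tool, called after "Call:" by a JSON object that holds its "name" and its "arguments". carry_out: Moves the arm, as the interface text tells. Shift numbers are shares of 0.5 m and turn numbers shares of 1.5 rad, none past 1 either way. Its arguments: {"type":"object","properties":{"offset":{"type":"array","items":{"type":"array","items":{"type":"number","minimum":-1,"maximum":1}}},"turn":{"type":"array","items":{"type":"array","items":{"type":"number","minimum":-1,"maximum":1}}},"hand":{"type":"number"},"force":{"type":"number"}},"required":["offset","turn"]}

```bash
mkdir -p pics; cat > h.py <<'E'
import numpy as np, cv2
from bench import r, imaging, look_for, outline_of
def grab(n,f=None):
    d=imaging.grab_frame(n)
    if f: cv2.imwrite('pics/'+f,d['pixels'][:,:,::-1])
    return d
def proj(d,X):
    c=np.asarray(d['R'])@np.asarray(X,float)+np.asarray(d['t']); u=c[:2]/c[2]; u=u*(1+d['k1']*(u@u))
    return np.array([d['fx']*u[0]+d['cx'],d['fy']*u[1]+d['cy']])
def unproj(d,px,z):
    v=np.array([(px[0]-d['cx'])/d['fx'],(px[1]-d['cy'])/d['fy']]); u=v.copy()
    for _ in range(30): u=v/(1+d['k1']*(u@u))
    R=np.asarray(d['R']); ray=R.T@np.array([u[0],u[1],1]); o=-R.T@np.asarray(d['t'])
    return o+ray*(z-o[2])/ray[2]
def find(q,cam,d):
    R=np.asarray(d['R']);t=np.asarray(d['t'])
    return [(round(e['score'],2),np.round(R.T@(np.asarray(e['xyz'])-t),4)) for e in look_for(q,cam)[:3]]
E
python3 - <<'E'
from h import *
for c in ['scene','top']:
    d=grab(c,c+'0.png'); print(c, -np.asarray(d['R']).T@d['t'])
    for q in ['index_base','table_post','pawl_post','pawl_pivot','work_board','table_centre','turntable','pawl','spool','eye_loupe','cutters','driver','amber_roll']: print(q,find(q,c,d))
print(r.get_obs())
E
```

```text
scene [-0.10735365 -0.65290714  0.75358188]
index_base [(0.97, array([0.5084, 0.0711, 0.0084]))]
table_post [(0.86, array([0.5166, 0.0625, 0.0435])), (0.73, array([0.2904, 0.3641, 0.0105]))]
pawl_post [(0.59, array([0.5456, 0.2421, 0.0228]))]
pawl_pivot [(0.66, array([0.5475, 0.2409, 0.0208]))]
work_board [(0.86, array([0.5354, 0.0915, 0.0462]))]
table_centre [(0.67, array([0.5143, 0.0598, 0.0446]))]
turntable [(0.84, array([0.5196, 0.0633, 0.0468])), (0.26, array([0.5438, 0.2453, 0.0222]))]
pawl [(0.84, array([0.5464, 0.2442, 0.02  ])), (0.53, array([0.2917, 0.3658, 0.0106]))]
spool [(0.71, array([0.6836, 0.0458, 0.0293])), (0.62, array([0.3864, 0.5246, 0.0125]))]
eye_loupe [(0.62, array([ 0.5445, -0.063 ,  0.0196])), (0.38, array([0.5452, 0.2456, 0.0229]))]
cutters [(0.61, array([0.3632, 0.1293, 0.0067]))]
driver [(0.46, array([0.3884, 0.5221, 0.012 ])), (0.28, array([ 0.5442, -0.0612,  0.0215]))]
amber_roll [(0.73, array([0.2876, 0.3591, 0.0115]))]
top [0.44375207 0.20878749 0.99525693]
index_base [(0.56, array([0.5349, 0.1407, 0.0071])), (0.52, array([0.5342, 0.0982, 0.0525]))]
t
[... 719 characters left out ...]
966, 0.3796, 0.0156]))]
{'clock': 1.4, 'joints': array([-1.37910201,  0.47698038,  0.02240507,  1.55542797, -0.01152185,
        1.10931625, -0.08312904]), 'qvel': array([-0.00132002,  0.00014314, -0.00029406,  0.00015653,  0.00030764,
        0.00037502,  0.00037107]), 'tau': array([-4.97706169e-04, -5.96320939e+01,  1.60620332e+00, -2.81541753e+01,
        1.24730228e-02,  1.67477236e-03,  1.41943366e-05]), 'tcp_pos': array([0.19933521, 0.64489257, 0.24530933]), 'orientation': array([-4.69250054e-01, -3.10631817e+00,  1.87372103e-06]), 'contact_force': array([ 0.29743741,  0.17871191, -0.46774862]), 'moment': array([-0.06454502, -0.01874005,  0.02011645]), 'grip_width': 0.0852120588603737}
```

View images.

View pics/top0.png

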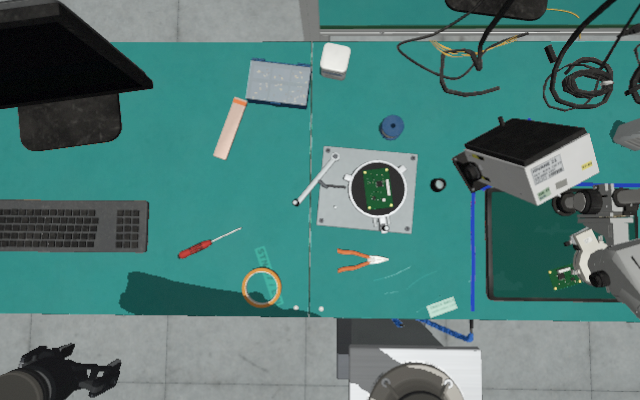

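View pics/scene0.png

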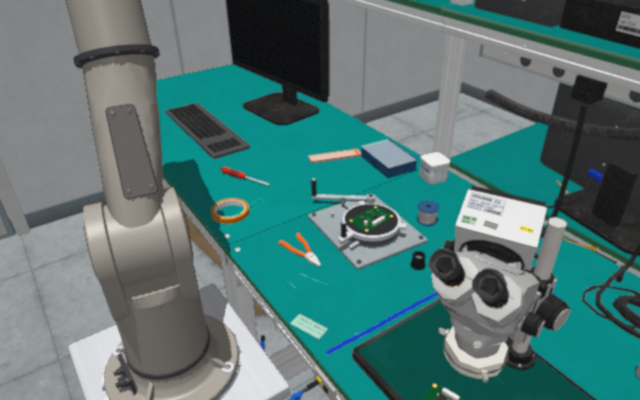

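```bash
python3 - <<'E'
import cv2
a=cv2.imread('pics/top0.png')[138:248,280:440]
cv2.imwrite('pics/c0.png',cv2.resize(a,None,fx=5,fy=5,interpolation=cv2.INTER_CUBIC))
E
```

```text
(no output)
```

View pics/c0.png

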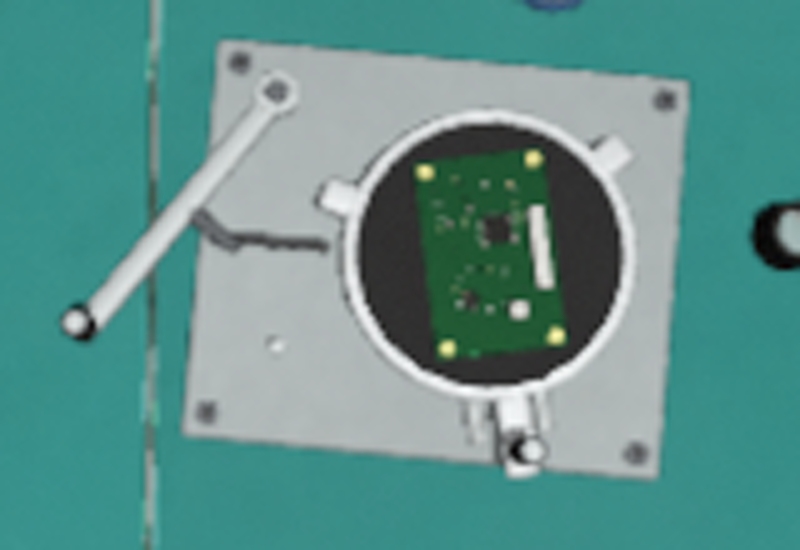

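```bash
cat >> h.py <<'E'
BASE=None
def cp(u,v): return np.array([280+(u-2)/5,138+(v-2)/5])
E
python3 - <<'E'
from h import *
d=grab('top')
C=[(219,42),(689,82),(657,478),(183,434)]
W=np.array([unproj(d,cp(*c),.010)[:2] for c in C])
B=np.array([[.1,.14],[.1,-.096],[-.1,-.096],[-.1,.14]])
wc=W-W.mean(0);bc=B-B.mean(0)
th=np.arctan2((bc[:,0]*wc[:,1]-bc[:,1]*wc[:,0]).sum(),(bc*wc).sum())
R=np.array([[np.cos(th),-np.sin(th)],[np.sin(th),np.cos(th)]])
o=W.mean(0)-R@B.mean(0)
print('th',th,'o',o,'res',W-(B@R.T+o))
tb=lambda X:R.T@(np.asarray(X)[:2]-o)
print('pivot',tb(unproj(d,cp(277,92),.024)))
print('disc centre',tb(unproj(d,cp(491,256),.046)))
for z,p in((.072,(73,322)),(.084,(530,451))):
    w=unproj(d,cp(*p),z)[:2]; b=tb(w); print(w,b)
    ang=np.arctan2(-b[0],b[1]); print('table ang',ang, np.hypot(*b)); q=b-[.072,.108]; print('pawl',np.arctan2(q[1],-q[0]),np.hypot(*q))
print('nadir',proj(d,[.444,.209,0]))
print('index',o+R@[0,.095],'home pawl',o+R@[-.078,.108],'pivot',o+R@[.072,.108])
ob=r.get_obs(); from scipy.spatial.transform import Rotation as Ro
print(Ro.from_rotvec(ob['orientation']).as_matrix().round(3),ob['clock'])
E
```

```text
th -0.08356273347779179 o [0.53693601 0.09616247] res [[-0.00179536 -0.00063019]
 [-0.00129094  0.00067444]
 [ 0.00162265  0.00111813]
 [ 0.00146365 -0.00116238]]
pivot [0.07311359 0.10799107]
disc centre [-0.00061016 -0.00087866]
[0.50160117 0.29243266] [-0.05159334  0.1926361 ]
table ang 0.2616863223223882 0.1994255231725879
pawl 0.6004481777684643 0.14979513871001826
[0.44357375 0.08228735] [-0.09187839 -0.02161924]
table ang 1.8018951984295268 0.09438766297639452
pawl -0.6691968305820442 0.20894323584258886
nadir [329.8890104  227.13110351]
index [0.54486524 0.19083099] home pawl [0.46822246 0.21029594] pivot [0.61769906 0.19777611]
[[-0.955  0.295 -0.   ]
 [ 0.295  0.955  0.   ]
 [ 0.     0.    -1.   ]] 1.45
```

```bash
cat >> h.py <<'E'
from scipy.spatial.transform import Rotation as Ro
TH=-.08356; O=np.array([.53694,.09616]); RB=np.array([[np.cos(TH),-np.sin(TH)],[np.sin(TH),np.cos(TH)]])
def tb(X): return RB.T@(np.asarray(X)[:2]-O)
def state():
    ob=r.get_obs(); return ob['tcp_pos'],Ro.from_rotvec(ob['orientation'])
def yawR(psi): # tool down, tool y at world angle psi
    y=np.array([np.cos(psi),np.sin(psi),0]); z=np.array([0,0,-1.]); return Ro.from_matrix(np.column_stack([np.cross(y,z),y,z]))
def rows(targets):
    "targets: (base xy, z, tool-y world angle) -> shifts, turns"
    p,Q=state(); S=[];T=[]
    for b,z,psi in targets:
        w=np.r_[O+RB@np.asarray(b),z]
        S.append((Q.inv().apply(w-p)/.5).round(3).tolist()); T.append(((Q.inv()*yawR(psi)).as_rotvec()/1.5).round(3).tolist())
    print('offset',S); print('turn',T)
def arc(phi,gap,rad=.095,half=.018):
    b=rad*np.array([-np.sin(phi),np.cos(phi)])-(half+gap)*np.array([np.cos(phi),np.sin(phi)])
    return b, TH+phi-np.pi/2   # tool y inward: world angle of inward radial
E
python3 - <<'E'
from h import *
b,psi=arc(1.8,.025); print(b,psi,r.nose_length,r.get_obs()['clock'])
rows([(b,.2,psi),(b,.071,psi)])
E
```

```text
[-0.08274583 -0.06345965] 0.1456436732051034 0.014 1.45
offset [[-0.835, -1.009, 0.091], [-0.835, -1.009, 0.349]]
turn [[-0.0, -0.0, 0.75], [-0.0, -0.0, 0.75]]
```

Call:
{"name": "carry_out", "arguments": {"offset": [[-0.06, -0.07, 0], [-0.12, -0.15, 0], [-0.18, -0.22, 0.02], [-0.24, -0.3, 0.02], [-0.3, -0.37, 0.04], [-0.36, -0.44, 0.04], [-0.42, -0.5, 0.04], [-0.42, -0.5, 0.04]], "turn": [[0, 0, 0.06], [0, 0, 0.12], [0, 0, 0.18], [0, 0, 0.24], [0, 0, 0.3], [0, 0, 0.36], [0, 0, 0.4], [0, 0, 0.4]], "hand": 1, "force": 40}}

```text
clock: 2.25
tcp_pos: [0.3289, 0.3384, 0.2254]
orientation: [1.38, 2.821, -0.002]
contact_force: [0.3, 1.1, 0.4]
grip_width: -0.0001
```

```bash
python3 - <<'E'
from h import *
b,psi=arc(1.8,.025); o=r.get_obs(); print(o['joints'].round(2),o['clock'],o['grip_width'],o['tcp_pos'])
rows([(b,.2,psi),(b,.071,psi)])
E
```

```text
[-1.14  0.16  0.23  2.06 -0.04  0.93 -0.22] 2.25 -0.00013060675085546728 [0.32893788 0.33843137 0.22544343]
offset [[-0.619, -0.177, 0.052], [-0.619, -0.177, 0.31]]
turn [[-0.0, 0.001, 0.344], [-0.0, 0.001, 0.344]]
```

Call:
{"name": "carry_out", "arguments": {"offset": [[-0.08, -0.02, 0], [-0.16, -0.04, 0], [-0.24, -0.07, 0], [-0.32, -0.09, 0.02], [-0.4, -0.11, 0.03], [-0.5, -0.14, 0.04], [-0.59, -0.165, 0.05], [-0.619, -0.177, 0.052]], "turn": [[0, 0, 0.05], [0, 0, 0.1], [0, 0, 0.15], [0, 0, 0.2], [0, 0, 0.25], [0, 0, 0.3], [0, 0, 0.344], [0, 0, 0.344]]}}

```text
clock: 3.05
tcp_pos: [0.4507, 0.0425, 0.1994]
orientation: [2.05, 2.378, -0.0]
contact_force: [-0.6, 0.5, 0.1]
grip_width: -0.0003
```

```bash
python3 - <<'E'
from h import *
b,psi=arc(1.8,.025); o=r.get_obs(); print(o['joints'].round(2),o['clock'],o['tcp_pos'],o['qvel'].round(2))
rows([(b,.2,psi),(b,.071,psi)])
E
```

```text
[-0.71  0.17  0.54  2.14 -0.12  0.85  0.05] 3.05 [0.45074473 0.04246486 0.19942929] [ 0.24  0.06  0.04 -0.03 -0.08  0.    0.4 ]
offset [[-0.005, -0.004, -0.001], [-0.004, -0.004, 0.257]]
turn [[0.001, 0.001, 0.002], [0.001, 0.001, 0.002]]
```

Call:
{"name": "carry_out", "arguments": {"offset": [[0, 0, 0.06], [0, 0, 0.12], [0, 0, 0.18], [0, 0, 0.22], [0, 0, 0.257], [0, 0, 0.257], [0, 0, 0.257]], "turn": [[0, 0, 0], [0, 0, 0], [0, 0, 0], [0, 0, 0], [0, 0, 0], [0, 0, 0], [0, 0, 0]]}}

```text
clock: 3.75
tcp_pos: [0.4495, 0.0469, 0.071]
orientation: [-2.042, -2.387, 0.0]
contact_force: [-0.8, -0.2, 0.2]
grip_width: -0.0001
```

```bash
python3 - <<'E'
from h import *
o=r.get_obs(); print(o['joints'].round(2),o['tcp_pos'],o['contact_force'].round(1)); grab('scene','s1.png')
rows([(*(lambda a:(a[0],.071,a[1]))(arc(p,g)),) for p,g in [(1.8,.012),(1.8,0),(1.72,0),(1.64,0),(1.56,0),(1.48,0),(1.40,0),(1.40,0)]])
a=cv2.imread('pics/s1.png')[150:290,270:470]; cv2.imwrite('pics/s1c.png',cv2.resize(a,None,fx=4,fy=4))
E
```

```text
[-0.59  0.42  0.42  2.24 -0.33  0.55  0.24] [0.44952173 0.04691577 0.07101472] [-0.8 -0.2  0.2]
offset [[0.012, -0.003, 0.001], [0.036, -0.003, 0.001], [0.052, -0.005, 0.001], [0.067, -0.006, 0.001], [0.082, -0.006, 0.001], [0.098, -0.004, 0.001], [0.113, -0.002, 0.001], [0.113, -0.002, 0.001]]
turn [[0.001, -0.0, 0.006], [0.001, -0.0, 0.006], [0.001, -0.0, 0.06], [0.001, -0.0, 0.113], [0.001, -0.0, 0.166], [0.001, -0.0, 0.22], [0.001, -0.0, 0.273], [0.001, -0.0, 0.273]]
```

View pics/s1c.png

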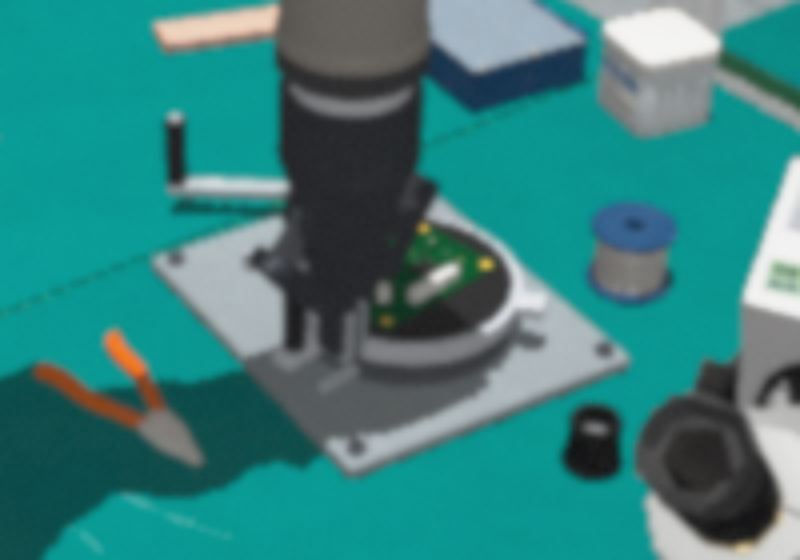

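Call:
{"name": "carry_out", "arguments": {"offset": [[0.012, -0.002, 0], [0.024, -0.002, 0], [0.036, -0.002, 0], [0.046, -0.003, 0], [0.06, -0.004, 0], [0.074, -0.005, 0], [0.09, -0.004, 0], [0.098, -0.003, 0]], "turn": [[0, 0, 0], [0, 0, 0.002], [0, 0, 0.006], [0, 0, 0.04], [0, 0, 0.09], [0, 0, 0.14], [0, 0, 0.193], [0, 0, 0.22]]}}

```text
clock: 4.6
tcp_pos: [0.4404, 0.0959, 0.0711]
orientation: [2.409, 2.016, 0.002]
contact_force: [0.6, -1.4, 0.1]
grip_width: -0.0001
```

```bash
python3 - <<'E'
from h import *
o=r.get_obs(); print(o['joints'].round(2),o['tcp_pos'],o['contact_force'].round(1),o['clock'])
d=grab('top'); print(find('table_post','top',d),find('work_board','top',d))
rows([(*(lambda a:(a[0],.071,a[1]))(arc(p,0)),) for p in [1.48,1.42,1.35,1.28,1.21,1.14,1.07,1.0,1.0]])
cv2.imwrite('pics/t1c.png',cv2.resize(d['pixels'][138:248,280:440,::-1],None,fx=4,fy=4,interpolation=cv2.INTER_CUBIC))
E
```

```text
[-0.78  0.43  0.52  2.24 -0.4   0.55 -0.13] [0.4404414  0.09588441 0.07112931] [ 0.6 -1.4  0.1] 4.6
[(0.83, array([0.5503, 0.1211, 0.0441])), (0.36, array([0.5528, 0.1559, 0.0096]))] [(0.84, array([0.5404, 0.0996, 0.0488]))]
offset [[-0.001, 0.0, -0.0], [0.01, -0.001, -0.0], [0.024, -0.003, -0.0], [0.037, -0.003, -0.0], [0.051, -0.002, -0.0], [0.064, -0.001, -0.0], [0.077, 0.002, -0.0], [0.09, 0.005, -0.0], [0.09, 0.005, -0.0]]
turn [[0.0, -0.0, 0.001], [0.0, -0.0, 0.041], [0.0, -0.0, 0.088], [0.0, -0.0, 0.134], [0.0, -0.0, 0.181], [0.0, -0.0, 0.228], [0.0, -0.0, 0.274], [0.0, -0.0, 0.321], [0.0, -0.0, 0.321]]
```

View pics/t1c.png

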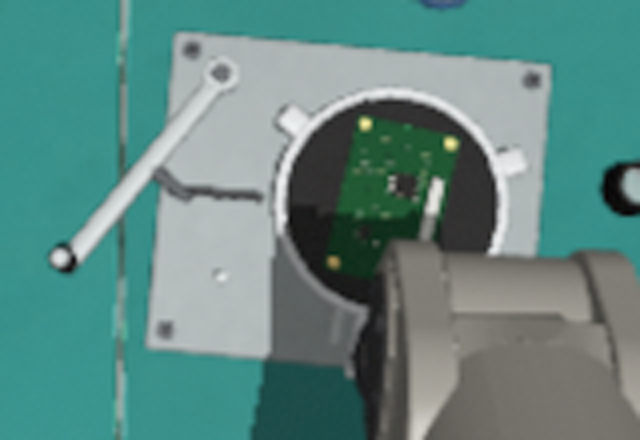

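Call:
{"name": "carry_out", "arguments": {"offset": [[0.01, -0.001, 0], [0.024, -0.003, 0], [0.037, -0.003, 0], [0.051, -0.002, 0], [0.064, -0.001, 0], [0.077, 0.002, 0], [0.09, 0.005, 0], [0.09, 0.005, 0]], "turn": [[0, 0, 0.041], [0, 0, 0.088], [0, 0, 0.134], [0, 0, 0.181], [0, 0, 0.228], [0, 0, 0.274], [0, 0, 0.321], [0, 0, 0.321]]}}

```text
clock: 5.55
tcp_pos: [0.4506, 0.1394, 0.0708]
orientation: [2.818, 1.389, 0.0]
contact_force: [-0.1, 0.3, -0.1]
grip_width: 0.0001
```

```bash
python3 - <<'E'
from h import *
o=r.get_obs(); print(o['joints'].round(2),o['tcp_pos'],o['contact_force'].round(1),o['clock'])
rows([(*(lambda a:(a[0],.071,a[1]))(arc(p,0)),) for p in [1.0,.93,.86,.79,.72,.65,.58,.51,.51]])
E
```

```text
[-0.95  0.49  0.64  2.2  -0.53  0.6  -0.57] [0.4506454  0.1393589  0.07079264] [-0.1  0.3 -0.1] 5.55
offset [[0.0, -0.0, -0.0], [0.014, -0.003, -0.0], [0.027, -0.004, -0.0], [0.041, -0.004, -0.0], [0.054, -0.003, -0.0], [0.068, -0.001, -0.0], [0.081, 0.001, -0.0], [0.094, 0.005, -0.0], [0.094, 0.005, -0.0]]
turn [[0.0, -0.0, -0.0], [0.0, -0.0, 0.046], [0.0, -0.0, 0.093], [0.0, -0.0, 0.14], [0.0, -0.0, 0.186], [0.0, -0.0, 0.233], [0.0, -0.0, 0.28], [0.0, -0.0, 0.326], [0.0, -0.0, 0.326]]
```

Call:
{"name": "carry_out", "arguments": {"offset": [[0.014, -0.003, 0], [0.027, -0.004, 0], [0.041, -0.004, 0], [0.054, -0.003, 0], [0.068, -0.001, 0], [0.081, 0.001, 0], [0.094, 0.005, 0], [0.094, 0.005, 0]], "turn": [[0, 0, 0.046], [0, 0, 0.093], [0, 0, 0.14], [0, 0, 0.186], [0, 0, 0.233], [0, 0, 0.28], [0, 0, 0.326], [0, 0, 0.326]]}}

```text
clock: 6.35
tcp_pos: [0.4815, 0.1745, 0.0707]
orientation: [3.07, 0.666, 0.0]
contact_force: [0.6, -0.0, -0.1]
grip_width: 0.0002
```

```bash
python3 - <<'E'
from h import *
o=r.get_obs(); print(o['joints'].round(2),o['tcp_pos'],o['contact_force'].round(1),o['clock'])
d=grab('top')
rows([(*(lambda a:(a[0],.071,a[1]))(arc(p,0)),) for p in [.51,.45,.39,.33,.27,.22,.18,.14]])
cv2.imwrite('pics/t2c.png',cv2.resize(d['pixels'][138:248,280:440,::-1],None,fx=5,fy=5,interpolation=cv2.INTER_CUBIC))
E
```

```text
[-1.06  0.59  0.77  2.12 -0.66  0.69 -0.99] [0.48148324 0.1745251  0.07071155] [ 0.6 -0.  -0.1] 6.35
offset [[0.001, -0.002, -0.001], [0.012, -0.004, -0.001], [0.024, -0.005, -0.001], [0.036, -0.005, -0.001], [0.047, -0.005, -0.001], [0.057, -0.004, -0.001], [0.065, -0.003, -0.001], [0.072, -0.002, -0.001]]
turn [[0.0, 0.0, 0.001], [0.0, 0.0, 0.041], [0.0, 0.0, 0.081], [0.0, 0.0, 0.121], [0.0, 0.0, 0.161], [0.0, 0.0, 0.195], [0.0, 0.0, 0.221], [0.0, 0.0, 0.248]]
```

View pics/t2c.png

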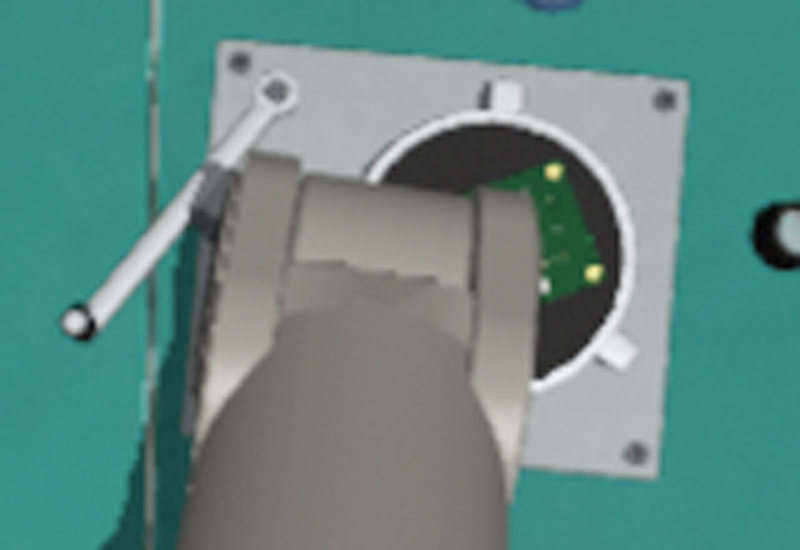

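Call:
{"name": "carry_out", "arguments": {"offset": [[0.012, -0.003, 0], [0.024, -0.004, 0], [0.036, -0.004, 0], [0.047, -0.004, 0], [0.057, -0.003, 0], [0.065, -0.002, 0], [0.072, -0.001, 0], [0.072, -0.001, 0]], "turn": [[0, 0, 0.041], [0, 0, 0.081], [0, 0, 0.121], [0, 0, 0.161], [0, 0, 0.195], [0, 0, 0.221], [0, 0, 0.248], [0, 0, 0.248]]}}

```text
clock: 7.2
tcp_pos: [0.5135, 0.1892, 0.0707]
orientation: [3.14, 0.086, -0.001]
contact_force: [-0.9, -0.3, -0.2]
grip_width: 0.0004
```

```bash
python3 - <<'E'
from h import *
o=r.get_obs(); print(o['joints'].round(2),o['tcp_pos'],o['contact_force'].round(1),o['clock'])
d=grab('top')
for c in [(508,97),(620,350)]:
    b=tb(unproj(d,cp(*c),.044)); print('prev phi',np.arctan2(-b[0],b[1]),np.hypot(*b))
a=np.array([arc(.14,0)[0]]);print(a)
rows([(*(lambda a:(a[0],.071,a[1]))(arc(p,0)),) for p in [.14,.11,.08,.05,.03,.01,0]])
cv2.imwrite('pics/t3c.png',cv2.resize(d['pixels'][138:248,280:440,::-1],None,fx=5,fy=5,interpolation=cv2.INTER_CUBIC))
E
```

```text
[-1.09  0.68  0.85  2.04 -0.75  0.77 -1.29] [0.51354963 0.18918686 0.07065437] [-0.9 -0.3 -0.2] 7.2
prev phi -1.6082366968078106 0.0769069931539302
prev phi 2.598727139031736 0.07681298595978604
[[-0.03108048  0.09155874]]
offset [[0.0, -0.001, -0.001], [0.006, -0.002, -0.001], [0.012, -0.003, -0.001], [0.017, -0.004, -0.001], [0.021, -0.004, -0.001], [0.025, -0.005, -0.001], [0.027, -0.005, -0.001]]
turn [[0.0, 0.0, -0.0], [0.0, 0.0, 0.02], [0.0, 0.0, 0.04], [0.0, 0.0, 0.06], [0.0, 0.0, 0.073], [0.0, 0.0, 0.086], [0.0, 0.0, 0.093]]
```

View pics/t3c.png

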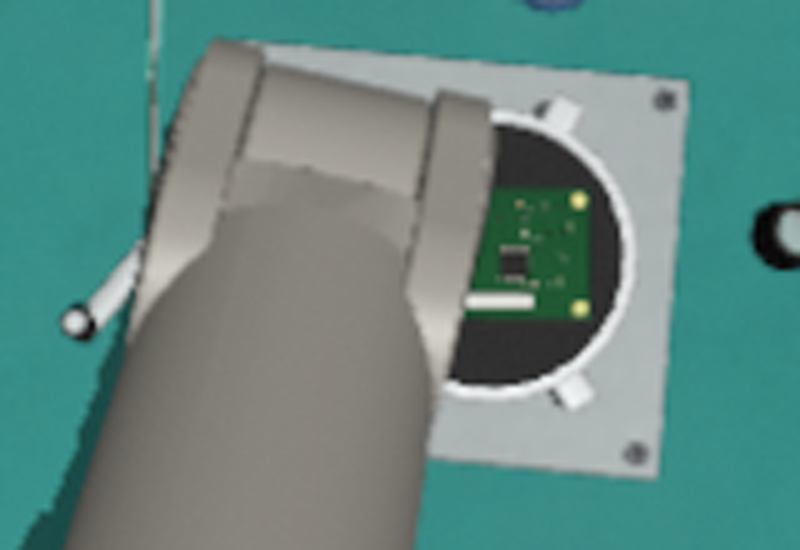

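Call:
{"name": "carry_out", "arguments": {"offset": [[0.006, -0.001, 0], [0.012, -0.002, 0], [0.017, -0.003, 0], [0.021, -0.003, 0], [0.025, -0.004, 0], [0.026, -0.004, 0], [0.026, -0.004, 0], [0.026, -0.004, 0]], "turn": [[0, 0, 0.02], [0, 0, 0.04], [0, 0, 0.06], [0, 0, 0.073], [0, 0, 0.086], [0, 0, 0.09], [0, 0, 0.093], [0, 0, 0.093]]}}

```text
clock: 8.05
tcp_pos: [0.5269, 0.1926, 0.0709]
orientation: [-3.138, 0.135, -0.001]
contact_force: [-0.5, -0.4, 0.5]
grip_width: -0.0001
```

```bash
python3 - <<'E'
from h import *
o=r.get_obs(); print(o['joints'].round(2),o['tcp_pos'],o['contact_force'].round(1),o['clock'],tb(o['tcp_pos']))
d=grab('top')
for c in [(563,114),(573,391)]:
    b=tb(unproj(d,cp(*c),.044)); print('prev phi',np.arctan2(-b[0],b[1]),np.hypot(*b))
rows([(arc(0,g)[0],z,arc(0,0)[1]) for g,z in ((.03,.071),(.03,.14),(.12,.2))])
E
```

```text
[-1.1   0.71  0.88  2.01 -0.78  0.8  -1.41] [0.52687979 0.19260263 0.07086042] [-0.5 -0.4  0.5] 8.05 [-0.01807448  0.09526648]
prev phi -1.968135676576999 0.07694919611504011
prev phi 2.206484050894923 0.0760203020474562
offset [[-0.06, 0.001, -0.0], [-0.06, 0.001, -0.138], [-0.24, 0.001, -0.258]]
turn [[-0.0, -0.0, -0.002], [-0.0, -0.0, -0.002], [-0.0, -0.0, -0.002]]
```

Call:
{"name": "carry_out", "arguments": {"offset": [[-0.03, 0, 0], [-0.06, 0, 0], [-0.06, 0, -0.06], [-0.06, 0, -0.12], [-0.06, 0, -0.16], [-0.06, 0, -0.16]], "turn": [[0, 0, 0], [0, 0, 0], [0, 0, 0], [0, 0, 0], [0, 0, 0], [0, 0, 0]]}}

```text
clock: 8.7
tcp_pos: [0.4986, 0.1955, 0.1533]
orientation: [-3.136, 0.135, -0.007]
contact_force: [0.4, -0.2, -0.0]
grip_width: -0.0001
```

```bash
cat >> h.py <<'E'
def pawl(al,gap,half=.018):
    n=np.array([np.sin(al),np.cos(al)])
    b=np.array([.072,.108])+.15*np.array([-np.cos(al),np.sin(al)])+(half+gap)*n
    return b, TH-al
E
python3 - <<'E'
from h import *
o=r.get_obs(); print(o['joints'].round(2),o['tcp_pos'],o['contact_force'].round(1),o['clock'])
b,psi=pawl(.6,.027); print(b,psi)
rows([(b,.14,psi),(b,.060,psi)])
E
```

```text
[-1.26  0.58  1.05  2.03 -0.64  0.91 -1.52] [0.49858757 0.19554561 0.15328394] [ 0.4 -0.2 -0. ] 8.7
[-0.02639143  0.22983647] -0.68356
offset [[0.039, -0.268, 0.028], [0.039, -0.268, 0.188]]
turn [[-0.0, -0.004, -0.649], [-0.0, -0.004, -0.649]]
```

Call:
{"name": "carry_out", "arguments": {"offset": [[0.005, -0.04, 0], [0.01, -0.08, 0], [0.015, -0.12, 0], [0.02, -0.16, 0], [0.025, -0.2, 0], [0.03, -0.24, 0.01], [0.039, -0.268, 0.02], [0.039, -0.268, 0.02]], "turn": [[0, 0, -0.09], [0, 0, -0.18], [0, 0, -0.27], [0, 0, -0.36], [0, 0, -0.45], [0, 0, -0.54], [0, 0, -0.63], [0, 0, -0.649]]}}

```text
clock: 9.5
tcp_pos: [0.5272, 0.3289, 0.1393]
orientation: [-2.833, -1.356, 0.001]
contact_force: [-0.1, -0.5, -0.5]
grip_width: 0.0003
```

```bash
python3 - <<'E'
from h import *
d=grab('top')
o=r.get_obs(); print(o['joints'].round(2),o['tcp_pos'],o['contact_force'].round(1),o['clock'])
b,psi=pawl(.6,.027)
rows([(b,.14,psi),(b,.060,psi)])
cv2.imwrite('pics/t4c.png',cv2.resize(d['pixels'][138:248,280:440,::-1],None,fx=5,fy=5,interpolation=cv2.INTER_CUBIC))
E
```

```text
[-1.17  0.61  0.73  1.82 -0.5   0.91 -0.9 ] [0.52727464 0.32706088 0.13979029] [-0.9 -0.3  0.2] 9.55
offset [[0.004, 0.004, -0.0], [0.004, 0.004, 0.16]]
turn [[-0.0, 0.001, 0.001], [-0.0, 0.001, 0.001]]
```

View pics/t4c.png

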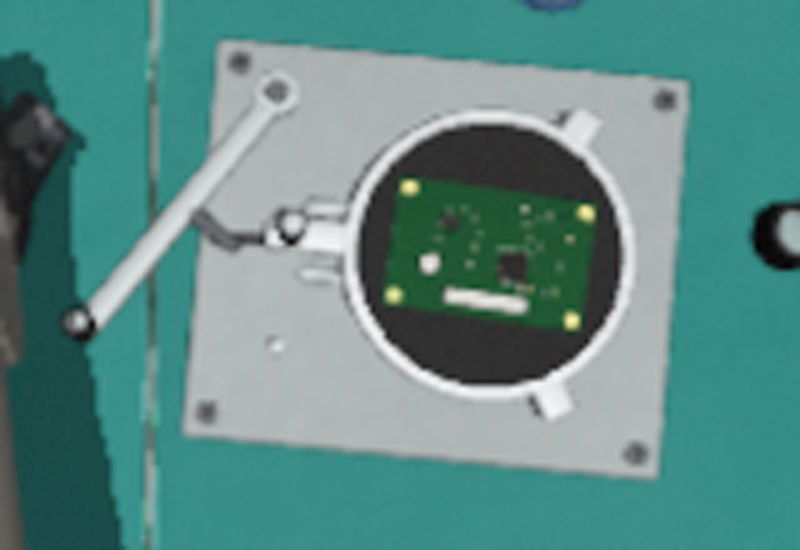

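```bash
python3 - <<'E'
from h import *
d=grab('top')
for c,z,a in [((583,128),.044,2.094),((553,402),.044,-2.094),((293,227),.084,0)]:
    b=tb(unproj(d,cp(*c),z)); f=np.arctan2(-b[0],b[1])+a; print('phi',f,np.hypot(*b))
# symmetric short-arm pair, free of centre offset
g=d['pixels']; w=(g.min(2)>215).astype(np.uint8)
def cen(u0,u1,v0,v1):
    m=w[v0:v1,u0:u1]; y,x=np.nonzero(m); return np.array([x.mean()+u0,y.mean()+v0]),len(x)
p,n=cen(392,402,158,166); q,m=cen(386,396,215,224); print(p,n,q,m)
P,Q=(tb(unproj(d,k,.044)) for k in(p,q)); v=P-Q; print('pair phi',np.arctan2(v[1],v[0]),P,Q)
print(proj(d,np.r_[O+RB@[0,.095],.084]),cp(293,227))
E
```

```text
phi -0.02641426812090719 0.07627223322788221
phi -0.03033106457923429 0.07633698862642341
phi -0.005226714856763973 0.09482528199276156
[395.6  163.45] 20 [389.93939394 217.42424242] 33
pair phi -0.023541473114046595 [ 0.06430928 -0.03846187] [-0.06594395 -0.03539495]
[338.1044225  183.20679615] [338.2 183. ]
```

Call:
{"name": "carry_out", "arguments": {"offset": [[0, 0, 0.05], [0, 0, 0.1], [0, 0, 0.14], [0, 0, 0.16], [0, 0, 0.16], [0, 0, 0.16]], "turn": [[0, 0, 0], [0, 0, 0], [0, 0, 0], [0, 0, 0], [0, 0, 0], [0, 0, 0]]}}

```text
clock: 10.2
tcp_pos: [0.5283, 0.3264, 0.0616]
orientation: [2.838, 1.346, 0.001]
contact_force: [-0.2, -0.3, -0.3]
grip_width: 0.0
```

```bash
python3 - <<'E'
from h import *
o=r.get_obs(); print(o['joints'].round(2),o['tcp_pos'],o['contact_force'].round(1),o['clock'])
rows([(pawl(a,g)[0],.06,pawl(a,0)[1]) for a,g in ((.6,.015),(.6,.003),(.57,.002),(.52,.002),(.47,.002),(.42,.002),(.37,.002),(.32,.002))])
E
```

```text
[-1.11  0.71  0.64  1.86 -0.59  0.78 -0.83] [0.52825315 0.32637177 0.06155924] [-0.2 -0.3 -0.3] 10.2
offset [[-0.02, 0.001, 0.003], [-0.044, 0.001, 0.003], [-0.055, 0.0, 0.003], [-0.071, -0.001, 0.003], [-0.086, -0.001, 0.003], [-0.101, -0.001, 0.003], [-0.116, 0.0, 0.003], [-0.131, 0.002, 0.003]]
turn [[0.0, -0.0, -0.001], [0.0, -0.0, -0.001], [0.0, -0.0, -0.021], [0.0, -0.0, -0.054], [0.0, -0.0, -0.088], [0.0, -0.0, -0.121], [0.0, -0.0, -0.154], [0.0, -0.0, -0.188]]
```

Call:
{"name": "carry_out", "arguments": {"offset": [[-0.02, 0.001, 0], [-0.042, 0.001, 0], [-0.055, 0, 0], [-0.071, -0.001, 0], [-0.086, -0.001, 0], [-0.101, -0.001, 0], [-0.116, 0, 0], [-0.131, 0.002, 0]], "turn": [[0, 0, 0], [0, 0, 0], [0, 0, -0.021], [0, 0, -0.054], [0, 0, -0.088], [0, 0, -0.121], [0, 0, -0.154], [0, 0, -0.188]]}}

```text
clock: 11.0
tcp_pos: [0.4868, 0.2751, 0.0613]
orientation: [-2.616, -1.738, -0.002]
contact_force: [0.8, -0.0, 0.5]
grip_width: 0.0001
```

```bash
python3 - <<'E'
from h import *
o=r.get_obs(); print(o['joints'].round(2),o['tcp_pos'],o['contact_force'].round(1),o['clock'])
rows([(pawl(a,.002)[0],.06,pawl(a,0)[1]) for a in (.32,.27,.22,.17,.13,.1,.08,.06,.04)])
d=grab('top','t5.png')
cv2.imwrite('pics/t5c.png',cv2.resize(d['pixels'][138:248,280:440,::-1],None,fx=5,fy=5,interpolation=cv2.INTER_CUBIC))
E
```

```text
[-1.06  0.61  0.57  2.   -0.52  0.68 -0.55] [0.48680721 0.27511913 0.06133107] [ 0.8 -0.   0.5] 11.0
offset [[0.001, 0.002, 0.003], [-0.015, -0.0, 0.003], [-0.03, -0.001, 0.003], [-0.045, -0.001, 0.003], [-0.057, -0.001, 0.003], [-0.066, -0.0, 0.003], [-0.072, 0.0, 0.003], [-0.078, 0.001, 0.003], [-0.084, 0.002, 0.003]]
turn [[0.0, -0.001, 0.004], [0.0, -0.001, -0.03], [0.0, -0.001, -0.063], [0.0, -0.001, -0.096], [0.0, -0.001, -0.123], [0.0, -0.001, -0.143], [0.0, -0.001, -0.156], [0.0, -0.001, -0.17], [0.0, -0.001, -0.183]]
```

View pics/t5c.png

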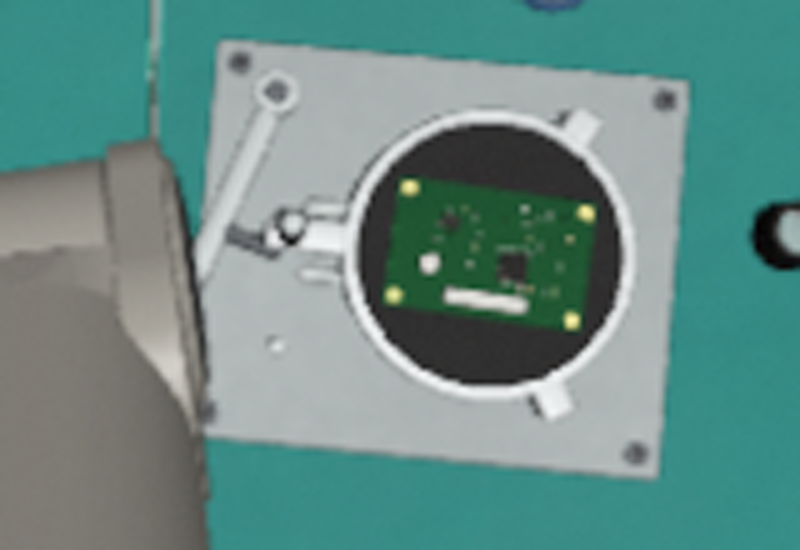

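Call:
{"name": "carry_out", "arguments": {"offset": [[-0.015, 0, 0], [-0.03, -0.001, 0], [-0.044, -0.001, 0], [-0.056, -0.001, 0], [-0.065, 0, 0], [-0.071, 0, 0], [-0.077, 0.001, 0], [-0.077, 0.001, 0]], "turn": [[0, 0, -0.03], [0, 0, -0.063], [0, 0, -0.096], [0, 0, -0.123], [0, 0, -0.143], [0, 0, -0.156], [0, 0, -0.17], [0, 0, -0.17]]}}

```text
clock: 11.85
tcp_pos: [0.4725, 0.2393, 0.0609]
orientation: [-2.378, -2.053, 0.0]
contact_force: [0.9, 1.2, -0.2]
grip_width: 0.0
```

```bash
python3 - <<'E'
from h import *
o=r.get_obs(); print(o['joints'].round(2),o['tcp_pos'],o['contact_force'].round(1),o['clock'])
rows([(pawl(a,.002)[0],.06,pawl(a,0)[1]) for a in (.06,.04,.02,0,-.01,-.02,-.03,-.04)])
E
```

```text
[-0.98  0.55  0.51  2.07 -0.45  0.63 -0.32] [0.47248704 0.23929442 0.06085463] [ 0.9  1.2 -0.2] 11.85
offset [[-0.001, -0.001, 0.002], [-0.007, -0.001, 0.002], [-0.013, -0.002, 0.002], [-0.019, -0.002, 0.002], [-0.022, -0.003, 0.002], [-0.025, -0.003, 0.002], [-0.028, -0.003, 0.002], [-0.031, -0.003, 0.002]]
turn [[-0.0, 0.0, -0.002], [-0.0, 0.0, -0.015], [-0.0, 0.0, -0.029], [-0.0, 0.0, -0.042], [-0.0, 0.0, -0.049], [-0.0, 0.0, -0.055], [-0.0, 0.0, -0.062], [-0.0, 0.0, -0.069]]
```

Call:
{"name": "carry_out", "arguments": {"offset": [[-0.004, 0, 0], [-0.008, -0.001, 0], [-0.011, -0.001, 0], [-0.014, -0.001, 0], [-0.017, -0.001, 0], [-0.017, -0.001, 0]], "turn": [[0, 0, -0.01], [0, 0, -0.02], [0, 0, -0.03], [0, 0, -0.035], [0, 0, -0.042], [0, 0, -0.042]]}}

```text
clock: 12.45
tcp_pos: [0.4707, 0.2311, 0.0608]
orientation: [2.312, 2.127, -0.0]
contact_force: [0.1, -0.1, 0.5]
grip_width: -0.0
```

Call:
{"name": "carry_out", "arguments": {"offset": [[-0.001, 0, 0], [-0.002, 0, 0], [-0.003, 0, 0], [-0.003, 0, 0]], "turn": [[0, 0, 0], [0, 0, 0], [0, 0, 0], [0, 0, 0]]}}

```text
clock: 12.85
tcp_pos: [0.4707, 0.2299, 0.0608]
orientation: [-2.312, -2.127, 0.0]
contact_force: [-1.1, -0.5, 0.1]
grip_width: -0.0
```

Call:
{"name": "carry_out", "arguments": {"offset": [[-0.001, 0, 0], [-0.002, 0, 0], [-0.003, 0, 0], [-0.003, 0, 0]], "turn": [[0, 0, 0], [0, 0, 0], [0, 0, 0], [0, 0, 0]]}}

```text
clock: 13.25
tcp_pos: [0.4705, 0.2283, 0.0608]
orientation: [2.312, 2.127, -0.0]
contact_force: [0.1, 0.5, 0.2]
grip_width: 0.0002
```

Call:
{"name": "carry_out", "arguments": {"offset": [[-0.001, 0, 0], [-0.002, 0, 0], [-0.003, 0, 0], [-0.003, 0, 0]], "turn": [[0, 0, 0], [0, 0, 0], [0, 0, 0], [0, 0, 0]]}}

```text
clock: 13.65
tcp_pos: [0.4705, 0.228, 0.0609]
orientation: [-2.311, -2.127, -0.002]
contact_force: [-0.4, 7.1, -1.9]
grip_width: 0.0002
```

Call:
{"name": "carry_out", "arguments": {"offset": [[-0.002, 0, 0], [-0.002, 0, 0], [-0.002, 0, 0]], "turn": [[0, 0, 0], [0, 0, 0], [0, 0, 0]]}}

```text
clock: 13.95
tcp_pos: [0.4705, 0.2279, 0.0609]
orientation: [-2.31, -2.128, -0.003]
contact_force: [-0.3, 7.1, -2.0]
grip_width: -0.0001
```

Call:
{"name": "carry_out", "arguments": {"offset": [[0.02, 0, 0], [0.06, 0, 0], [0.08, 0, -0.06], [0.1, -0.04, -0.12], [0.14, -0.08, -0.18], [0.2, -0.1, -0.2], [0.26, -0.1, -0.2], [0.26, -0.1, -0.2]], "turn": [[0, 0, 0], [0, 0, 0], [0, 0, 0], [0, 0, 0], [0, 0, 0], [0, 0, 0], [0, 0, 0], [0, 0, 0]]}}

```text
clock: 14.75
tcp_pos: [0.4307, 0.3644, 0.1613]
orientation: [-2.306, -2.133, -0.004]
contact_force: [-0.2, 0.1, 0.3]
grip_width: 0.0001
```

```bash
python3 - <<'E'
from h import *
d=grab('top')
o=r.get_obs(); print(o['tcp_pos'],o['contact_force'].round(1),o['clock'])
print('home post px crop',(proj(d,np.r_[O+RB@[-.078,.108],.072])-[280,138])*5+2)
cv2.imwrite('pics/t6c.png',cv2.resize(d['pixels'][138:248,280:440,::-1],None,fx=5,fy=5,interpolation=cv2.INTER_CUBIC))
E
```

```text
[0.43102283 0.36145735 0.16081761] [ 0.3 -0.2 -0.4] 14.8
home post px crop [248.99619575 395.18195978]
```

View pics/t6c.png

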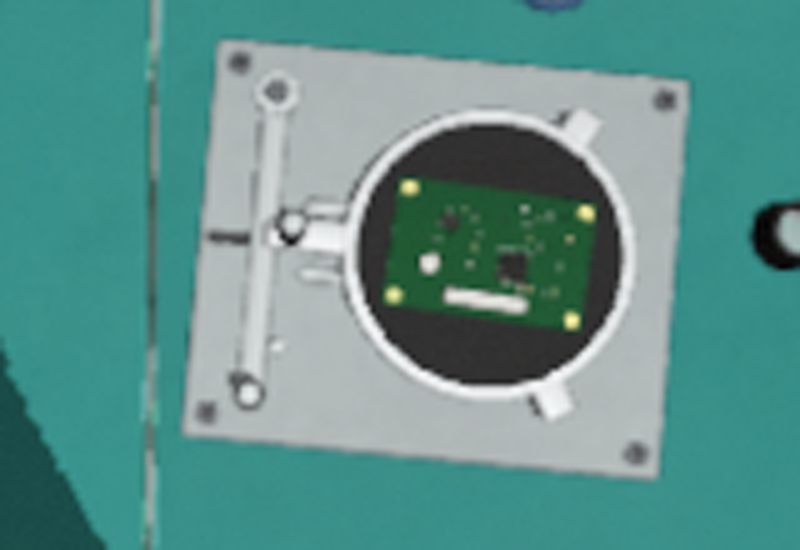

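```bash
python3 - <<'E'
from h import *
d=grab('top')
for n,c,z in (('line',(230,237),.01),('lugA',(325,208),.0235),('lugB',(320,274),.0235),('post',(293,227),.084),('centre',(491,256),.046)): print(n,tb(unproj(d,cp(*c),z)).round(4))
print(r.get_obs()['clock'])
E
```

```text
line [0.0011 0.1248]
lugA [0.0181 0.0794]
lugB [-0.0145  0.079 ]
post [0.0005 0.0948]
centre [-0.0006 -0.0009]
14.85
```

```bash
python3 -c "
from h import *
print(r.hand_in(), r.get_obs()['clock'])"
```

```text
the job is handed in; nothing more can be done
the job is handed in; nothing more can be done
```

The turntable is at its working position, about 1° past the dark line. The pawl lever is fully home against its stop. I handed the job in at about 15 s, with the gripper well clear of everything.

- **Turntable:** I pushed the long arm's post round by about 1.8 rad with the closed fingers.
- **Pawl:** Only after that did I push the pawl post. At the end it stalled with about 7 N on the fingers. In the last picture its post was within about 1 pixel of the computed home position, and the table had not moved.
- **Table angle:** The estimates disagreed slightly. The post gave about -0.005 rad, while the two short arms gave -0.023 to -0.030. The fork lugs fall between these, at roughly -0.01 to -0.02. All are inside the fork's 5° tolerance, so I did not correct the angle further.
- **Everything else:** The board stayed in the middle of the table and turned with it. Of the loose things, the final picture covers only the loupe and the edge of the spool, and neither had moved. I did not check the cutters, driver or tape roll again at the end, but the planned path kept clear of them.

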